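# Retain the valve body, draw the plug gauge partway and hold it

### The job

Lay the yellow retaining bar gently across the two green posts, down in their slots over the valve body's pipe stub, and let go of it. Then draw the blue-handled plug gauge straight up in the valve's bore, without jamming it or shifting the valve body, until the whole green band shows but the red band is still hidden. Finish while holding it there, gripped and upright, and leave the other things on the bench alone.

Things in the scene. Friction and masses are not known exactly. Their poses are not given: they have to be found in the camera images.
- cradle: (All sizes in mm.) Fixed grey base plate, 205 x 250 x 12 thick, under the valve body, with two green posts at x = -75, y = +105 and -105 of its frame (each 56 along x, 26 along y). Origin on the table surface below the bore axis; z up. Each post has an open-topped slot along y, 32 wide, between cheeks 14 tall; slot floors 80 above the table, cheek tops 94.
- seat (a point): The point midway between the two posts at the height of the slot floors (80 above the table, x = -75, y = 0 of the cradle). Its y axis is the line from post to post. The middle of the bar's underside belongs here.
- bore (a point): Centre of the bore's mouth in the valve body's round top flange (96 dia), 102 above the table. z up along the bore, x as the cradle's. The bore is upright, 70 deep, 1.5 wider than the gauge.
- valve: Steel valve body, loose, 2.2 kg, between low locating strips; origin at its underside, 90 below the bore mouth. A pipe stub, 48 dia, points to its -x, its top 78 above the table: the bar passes 2 over it. The stub's end flange (72 dia) is at x = -108 to -120, its top 90 above the table.
- bar_grip (a point): Centre of the upright black grip block (24 x 24 x 54 tall) in the middle of the retaining bar, 43 above the bar's underside. z up, y along the bar. Once the bar is laid, the block's top is 150 above the table.
- bar_base (a point): The middle of the retaining bar's underside, 43 below the centre of its grip; y along the bar (same either way round), z up.
- bar: The yellow steel retaining bar, 240 long (y), 24 wide, 16 thick, 0.45 to 0.75 kg, lying loose on the table, grip up; origin at the middle of its underside.
- gauge_grip (a point): Centre of the plug gauge's blue handle (30 dia, 50 tall, upright); z up along the gauge. At the start it is 35 above the bore mouth, the handle's lower end 10 above it, its top 162 above the table.
- gauge: Plug gauge: steel rod 24 dia, 130 long with handle, 0.3 to 0.55 kg; origin at its foot. Starts 70 deep, on the bore's floor; let go, it slides back. Red band: lowest 22 of the rod. Green band: 40 to 50 above the foot. Both hidden at first: the green is wholly out once the gauge is raised 30, the red begins to show at 48.
- gauge_foot (a point): Centre of the gauge's lower end, 105 below the centre of its handle.
- casting_b: Bystander to be left alone: pale aluminium-coloured valve casting, round, 100 dia x 74 tall. Origin at its underside.
- flange_ring: Bystander to be left alone: loose flat aluminium flange ring, 90 dia x 14 tall. Origin at its underside.
- grind_disc: Bystander to be left alone: yellow grinding disc lying flat, 100 dia x 11 tall. Origin at its underside.
- wrench: Bystander to be left alone: steel wrench lying flat.
- oil_can: Bystander to be left alone: green can standing upright, 60 dia x 130 tall. Origin at its underside.
Mind the look-alikes: they are no part of the job. Of the things like the gauge, leave any that is orange; of the rest the larger one is meant.

How it is judged:
On the way:
1. the retaining bar lies in both slots, let go and at rest, with the gauge still home (x of bar_base in the frame of seat between -0.006 and 0.006 m and y of bar_base in the frame of seat between -0.012 and 0.012 m and z of bar_base in the frame of seat between -0.003 and 0.003 m and angle between the y axis of seat and the y axis of bar_base, either way round below 0.08 rad and angle between bar_base's own z axis and vertical below 0.05 rad and contact force between the fingers and bar below 0.2 N and linear speed of bar below 0.03 m/s and z of gauge_grip in the frame of bore below 0.04 m), for 0.2 s.
At the end, for the whole second after the job is handed in: Gauge held at rest by the fingers, raised 28.5-49.5 mm from home, upright to 0.06 rad, foot within 3 mm of the bore axis, pressing on the valve under 15 N; bar untouched in both slots (6 mm across, 12 mm along, 3 mm in height, 0.08 rad); valve within 5 mm of its start (z of gauge_grip in the frame of bore between 0.0635 and 0.0845 m and contact force between the fingers and gauge above 1 N and angle between gauge_grip's own z axis and vertical below 0.06 rad and horizontal distance between gauge_foot and bore below 0.003 m and linear speed of gauge below 0.02 m/s and contact force between gauge and valve below 15 N and x of bar_base in the frame of seat between -0.006 and 0.006 m and y of bar_base in the frame of seat between -0.012 and 0.012 m and z of bar_base in the frame of seat between -0.003 and 0.003 m and angle between the y axis of seat and the y axis of bar_base, either way round below 0.08 rad and angle between bar_base's own z axis and vertical below 0.05 rad and contact force between each of the arm, the fingers and bar below 0.2 N and distance of bore from where it was at the start of the episode below 0.005 m); the arm keeps its last pose, push and grip.
It fails at once if the gauge is drawn before the bar lies in both slots (z of gauge_grip in the frame of bore above 0.047 m and not (x of bar_base in the frame of seat between -0.006 and 0.006 m and y of bar_base in the frame of seat between -0.012 and 0.012 m and z of bar_base in the frame of seat between -0.003 and 0.003 m and angle between the y axis of seat and the y axis of bar_base, either way round below 0.08 rad and angle between bar_base's own z axis and vertical below 0.05 rad)).
It fails at once if the gauge is drawn right out of the bore (z of gauge_grip in the frame of bore above 0.1 m).
It fails at once if the gauge is jammed (pressed against the bore with more than 35 N) or the valve body shifted by more than 8 mm (contact force between gauge and valve above 35 N or distance of bore from where it was at the start of the episode above 0.008 m).
It fails at once if the bar is dropped (contact force between the fingers and bar below 0.05 N and linear speed of bar above 0.5 m/s).
It fails at once if a loose bystander is moved by more than 30 mm (distance of any of casting_b, flange_ring, grind_disc, wrench, oil_can from where it was at the start of the episode above 0.03 m).
It also fails if it takes over 51 s, if anything falls off the work surface, if the arm or the gripper's body presses on something with over 40 N, if the wrist force passes 120 N, or if a joint passes its speed limit or range.

### The arm

A 6-joint arm with a two-finger parallel gripper is mounted at the origin on the work surface. World frame = base frame: x ahead of the robot, y to its left, z up, the work surface at z = 0. Lengths are in m, angles in rad, forces in N, time in s.
With the tool pointing down it reaches from about 0.35 to 0.975 m from the base axis. Payload 7.1 kg.
Tool frame: the origin (TCP) lies on the centre line of the jaws, within the pads' length; the fingertips stand 25 mm ahead of it and the grasp point (between the pads) lies 6 mm ahead of it; y points along the fingers, z is the direction in which the jaws open and shut, and the axes are right-handed (so a half turn about y gives the same grasp; the last joint's range is limited). The gripper opens to 88 mm and grips with 3 to 60 N. Pads are 20 mm wide; open, the fingers measure 115 mm over their backs; the gripper's body (75 mm by 178 mm) begins 61 mm behind the grasp point.
Start: joints at [1.117, 0.423, 1.63, -0, 1.089, -0.019], TCP at [0.263, 0.567, 0.248] pointing down, gripper open.
Joint ranges: [-3, 3], [-0.9, 2.11], [0.09, 2.58], [-1.31, 4.45], [0.11, 2.69], [-2.54, 2.54]. Speed limits (rad/s): [2.39, 2.39, 3.01, 3.14, 3.14, 3.14].

### API

Orientations are given as [roll, pitch, yaw] about the fixed x, y, z axes, in that order (R = Rz(yaw) Ry(pitch) Rx(roll)).
In Python, from station import * gives the robot as it stands.
- The arm moves only by the tool send_rows, never from a script. Its argument "series" is a list of rows, each a list of 7 numbers: the shift along the tool's x, y, z in units of 50 mm (1.0 is 50 mm), then the turn, a rotation vector about the tool's x, y, z in units of 8 degrees (1.0 is 8 degrees), then the opening, from 0 (shut) to 1 (fully open). A call has exactly 10 rows; each row shifts and turns the commanded pose from where the row before left it, along the tool's axes as they then stand; what a row does not reach is not made up. A row lasts 1/10 s, in which the tool goes at most 50 mm and 8.59 degrees, less where a joint would pass 70% of its speed; a pose out of reach is approached as far as the arm can. A call is refused whole if a number of a shift passes 1 or a number of a turn 1, either way. A call with a gripper value outside its range is refused whole. The fingers move at their own pace and stop on an object; "force" is the grip in N (left out, the last holds). Time passes only in rows, so rows that do not move let the fingers close, or fill a call up. It gives the time, the measured TCP pose, the force and the opening at its end, in the units of the state.
- observe(): the state, without advancing time (a new reading comes with each control period).
- get_image(name): name is "scene" or "top" or "wrist"; returns a dict with "color" (420x560x3 uint8, red, green, blue), "fx", "fy", "cx", "cy" (pixels), "world_to_cam" (4x4, takes a point from world to camera coordinates); the wrist camera has in their place "hand_eye" (4x4, takes a point from camera to tool coordinates, whose origin is the TCP and whose axes are the tool frame's). Camera axes: x right, y down, z forward; pixel columns grow to the right and rows downward; lengths in m; the calibration is good to about 2 mm. A picture is of the moment at which its call begins: read the wrist's pose just before it. There is no depth.
- hand_in(): hands the job in, once; it reports no verdict.
Trained networks look in a picture, given as the dict that the camera call returned (one of the last four; its "shot" number tells which), for a name from the list of things; names that differ only in an ending like _2 or _b are one class to them, and where a whole thing is asked for, a point or a joint stands for the part that bears it (a point fixed in the world has none). Each returns a list of dicts, best first, with "score" (0 to 1); they miss things now and then, are a little off and sometimes report something else, mostly with a low value. They report only what shows in the picture. A call takes as long as a camera call. They do not tell look-alikes from the thing itself.
- recognise(name, picture): "xyz" ([x, y, z] in m, in world coordinates, good to about 4 mm: the middle of the surface that is visible of it).
The state is a dict: "time_s": time; "q": joint angles; "joint_vel": joint speeds; "effort": joint torques, N m; "eef_pos": TCP position; "tcp_rot": TCP orientation; "ft_force": force on the tool from outside, world axes, zero at the start; "wrist_torque": the same for the moment, N m; "width": finger opening in m.
Only numpy, scipy, OpenCV 4.12 (cv2) and the standard library are available. Lean on these libraries where they do the work, as an engineer would, in place of code of your own. Each camera call takes 0.05 s, during which the arm holds its last target.

## Working session

There is one attempt and no reset: what is moved stays moved. The work goes in short steps, Python scripts to look and compute and a tool call to move; the robot and the scene stay as the last step left them, time stands still between calls to the robot, and variables do not carry over. Pictures are saved under pics/ and viewed, and the job is handed in when it is done.

Besides the shell and the picture viewer there is one more tool, called in YAML: its name, and indented under it one key for each argument. send_rows: Moves the arm, as the interface text tells. Its arguments: {"type":"object","properties":{"series":{"type":"array","items":{"type":"array","items":{"type":"number"}}},"force":{"type":"number"}},"required":["series"]}

```bash
mkdir -p pics; ls; python3 - <<'E'
from station import *
import cv2, json
s=observe(); print({k:(v if not hasattr(v,'tolist') else v.tolist()) for k,v in s.items()})
for n in ["scene","top"]:
    im=get_image(n); cv2.imwrite(f"pics/{n}0.png",im["color"][:,:,::-1]); print(n,im["fx"],im["fy"],im["cx"],im["cy"],im["world_to_cam"])
    for t in ["cradle","valve","bar_grip","bar","gauge_grip","gauge","casting_b","flange_ring","grind_disc","wrench","oil_can"]:
        print(t,[(round(float(d["score"]),2),[round(float(x),3) for x in d["xyz"]]) for d in recognise(t,im)])
E
```

```text
pics
{'time_s': 0.0, 'q': [1.1170123551602278, 0.4238445016272363, 1.6306983731351532, -2.5423051096290167e-05, 1.0885881489977596, -0.01900232038613455], 'joint_vel': [0.0007472935958232395, 0.00011264138315559798, -0.0009952718934830504, 0.00022487680086388662, -7.579836039256775e-06, -0.0014022007308375482], 'effort': [2.9041411835351028e-05, -54.46249008178711, -27.36656427383423, 0.06433068076148629, 0.022823094623163342, -0.00014904340332577704], 'eef_pos': [0.2630122361893027, 0.5663886471231158, 0.24689609104674973], 'tcp_rot': [-1.5723348470029475, 6.72892258979374e-06, -0.43476984949801034], 'ft_force': [0.05138043907703314, 0.5871668123224751, -0.4023308681503805], 'wrist_torque': [-0.009271799808368666, 0.017101295024102105, -0.01954919701888214], 'width': 0.08741409572798495}
scene 482.0772885889935 482.0772885889935 280.51701192134226 210.65612021273287 [[ 0.46593252  0.88469485 -0.01489664 -0.27123316]
 [ 0.76674718 -0.41210223 -0.49220982 -0.38802618]
 [-0.44159443  0.2179146  -0.87034912  1.65504229]
 [ 0.          0.          0.          1.        ]]
cradle [(0.89, 
[... 821 characters left out ...]
[ 0.09844537 -0.00222827 -0.99513996  1.17017929]
 [ 0.          0.          0.          1.        ]]
cradle [(0.64, [0.553, 0.142, 0.016])]
valve [(0.57, [0.578, 0.154, 0.104]), (0.15, [0.577, -0.479, 0.007])]
bar_grip [(0.89, [0.53, -0.176, 0.013])]
bar [(0.84, [0.529, -0.178, 0.016])]
gauge_grip [(0.68, [0.604, 0.165, 0.164]), (0.51, [0.751, 0.107, 0.123]), (0.49, [0.555, 0.142, 0.011])]
gauge [(0.63, [0.742, 0.182, 0.088]), (0.48, [0.755, 0.108, 0.123])]
casting_b [(0.65, [0.789, 0.008, 0.072])]
flange_ring [(0.65, [0.375, 0.007, 0.016])]
grind_disc [(0.76, [0.573, 0.495, 0.01]), (0.39, [0.53, -0.174, 0.014])]
wrench [(0.75, [0.573, -0.481, 0.007])]
oil_can [(0.9, [0.354, -0.418, 0.12])]
```

View pics/scene0.png

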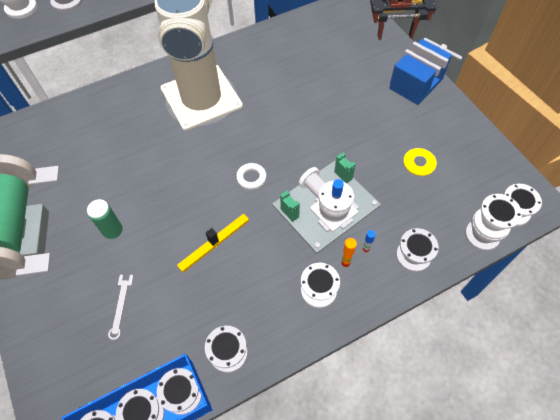

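View pics/top0.png

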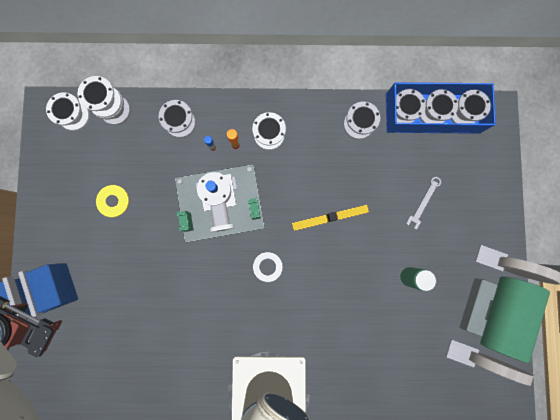

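The gauge candidates in the scene picture are the blue handle in the bore at (337,188), an orange one at (349,250), and a smaller blue one at (370,238). I choose the one in the bore. The bar is at (213,240), and the yellow disc and flange ring are not part of the job. Next I'll take close crops.

```bash
cat > h.py <<'E'
from station import *
import numpy as np, cv2
from scipy.spatial.transform import Rotation as R
def cam(im, s=None):
    K=np.array([[im["fx"],0,im["cx"]],[0,im["fy"],im["cy"]],[0,0,1.]])
    if "world_to_cam" in im: W=np.array(im["world_to_cam"])
    else:
        T=np.eye(4); T[:3,:3]=R.from_euler("xyz",s["tcp_rot"]).as_matrix(); T[:3,3]=s["eef_pos"]
        W=np.linalg.inv(T@np.array(im["hand_eye"]))
    return K,W
def ray(K,W,px,z):
    C=np.linalg.inv(W); d=C[:3,:3]@np.linalg.solve(K,[px[0],px[1],1.]); o=C[:3,3]
    return o+d*(z-o[2])/d[2]
def proj(K,W,P):
    P=np.atleast_2d(P); c=P@W[:3,:3].T+W[:3,3]; u=c@K.T; return u[:,:2]/u[:,2:]
def crop(im,x0,y0,w,h,f,name):
    c=im[y0:y0+h,x0:x0+w,::-1]; cv2.imwrite(name,cv2.resize(c,None,fx=f,fy=f,interpolation=cv2.INTER_CUBIC))
E
python3 - <<'E'
from h import *
a=get_image("scene"); b=get_image("top")
crop(a["color"],265,140,130,125,6,"pics/c1.png")
crop(b["color"],165,120,110,130,5,"pics/c2.png")
np.save("k.npy",np.array([0]))
for n,im in(("s",a),("t",b)):
    K,W=cam(im); np.savez(f"cam_{n}.npz",K=K,W=W); cv2.imwrite(f"pics/{n}raw.png",im["color"][:,:,::-1])
E
```

```text
(no output)
```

View pics/c1.png

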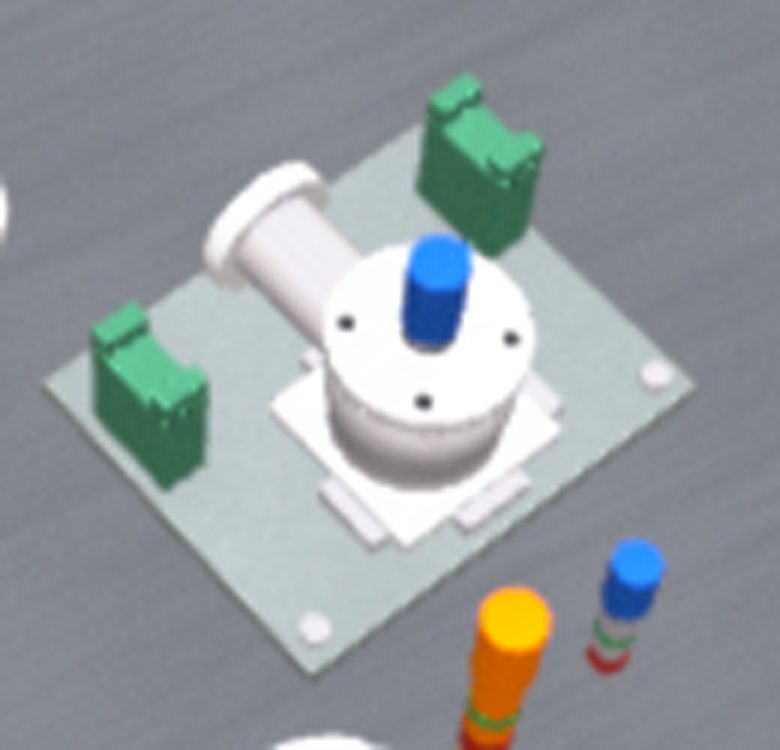

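View pics/c2.png

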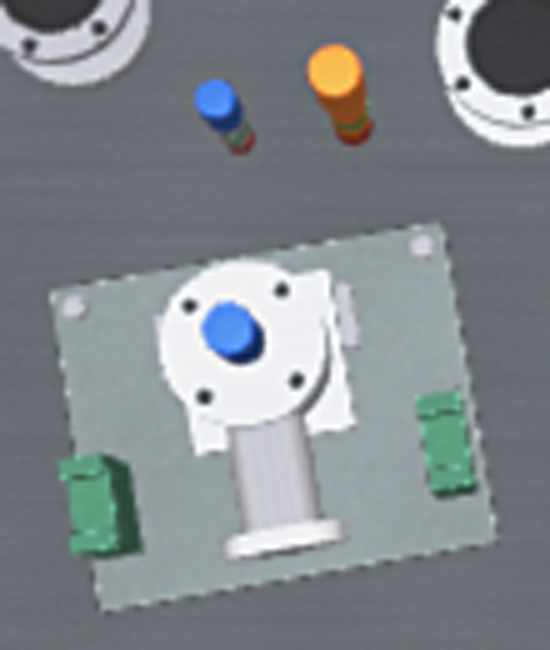

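```bash
cat > fit.py <<'E'
from h import *
from scipy.optimize import least_squares
c={n:np.load(f"cam_{n}.npz") for n in "st"}
S=lambda p:((np.array(p)+.5)/6-.5+[265,140]); T=lambda p:((np.array(p)+.5)/5-.5+[165,120])
obs=[("s",S((430,334)),(0,0,.102),0),("t",T((245,342)),(0,0,.102),0),
("s",S((43,382)),(-.1025,-.125,.012),1),("s",S((312,675)),(.1025,-.125,.012),1),("s",S((693,385)),(.1025,.125,.012),1),
("t",T((50,293)),(.1025,.125,.012),1),("t",T((440,224)),(.1025,-.125,.012),1),("t",T((496,540)),(-.1025,-.125,.012),1),("t",T((103,610)),(-.1025,.125,.012),1)]
def f(p,cams="st"):
    r=[]
    for n,px,P,k in obs:
        if n not in cams: continue
        P=np.array(P)+[p[3]*k,0,0]; w=R.from_euler("z",p[2]).apply(P)+[p[0],p[1],0]
        r.append(proj(c[n]["K"],c[n]["W"],w)[0]-px)
    return np.ravel(r)
for cams in ("s","t","st"):
    s=least_squares(f,[.6,.15,.18,0],args=(cams,)); print(cams,s.x.round(4),s.fun.round(2))
p=s.x; np.save("cradle.npy",p)
for n,off,sz,k in(("s",(265,140),(130,125),6),("t",(165,120),(110,130),5)):
    im=cv2.imread(f"pics/{n}raw.png"); im=im[off[1]:off[1]+sz[1],off[0]:off[0]+sz[0]]; im=cv2.resize(im,None,fx=k,fy=k,interpolation=cv2.INTER_CUBIC)
    def dr(P,col):
        w=R.from_euler("z",p[2]).apply(np.array(P))+[p[0],p[1],0]; q=(proj(c[n]["K"],c[n]["W"],w)-off+.5)*k-.5
        cv2.polylines(im,[q.round().astype(int)],True,col,1)
    a=np.linspace(0,6.28,60); dr([(.048*np.cos(t),.048*np.sin(t),.102) for t in a],(0,0,255)); dr([(.015*np.cos(t),.015*np.sin(t),.162) for t in a],(0,255,255))
    for sg in(1,-1):
        for x0,x1,z in((-.103,-.091,.094),(-.059,-.047,.094),(-.091,-.059,.08)):
            dr([(x,sg*.105+y,z) for x,y in((x0,-.013),(x1,-.013),(x1,.013),(x0,.013))],(0,0,255))
    cv2.imwrite(f"pics/fit_{n}.png",im)
E
python3 fit.py
```

```text
s [ 0.6043  0.1645  0.1898 -0.0343] [-0.01  0.01 -0.46 -0.03 -0.12  0.13  0.6  -0.2 ]
t [ 0.6056  0.1644  0.1871 -0.0333] [-0.38  0.06 -0.2  -0.53  0.43 -0.68  0.73  0.32 -0.55  0.77]
st [ 0.605   0.1644  0.1873 -0.0337] [ 0.08  0.22 -0.37  0.27 -0.23  0.18  0.    0.48  0.88  0.25 -0.18 -0.23
  0.46 -0.39  0.77  0.61 -0.51  1.08]
```

View pics/fit_s.png

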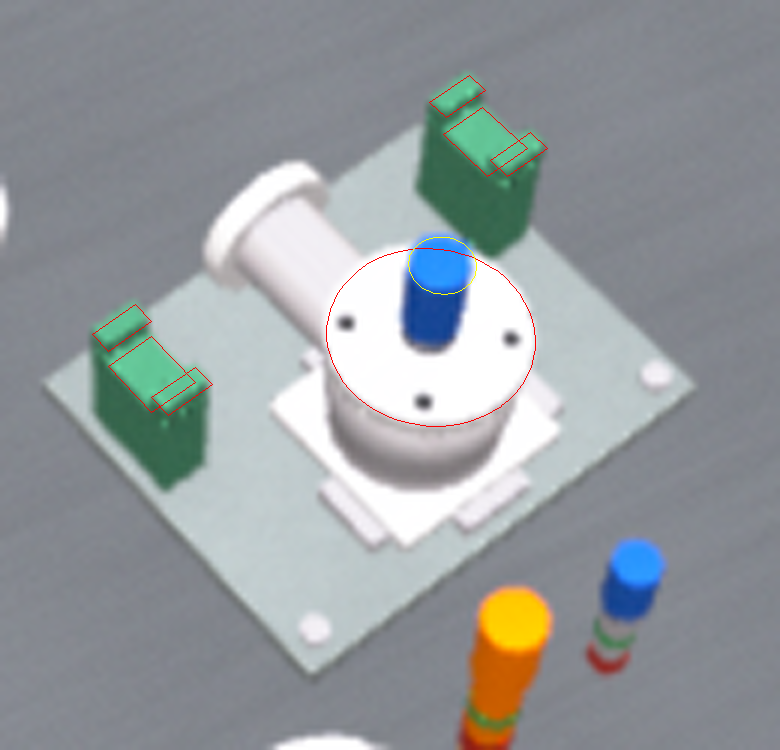

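View pics/fit_t.png

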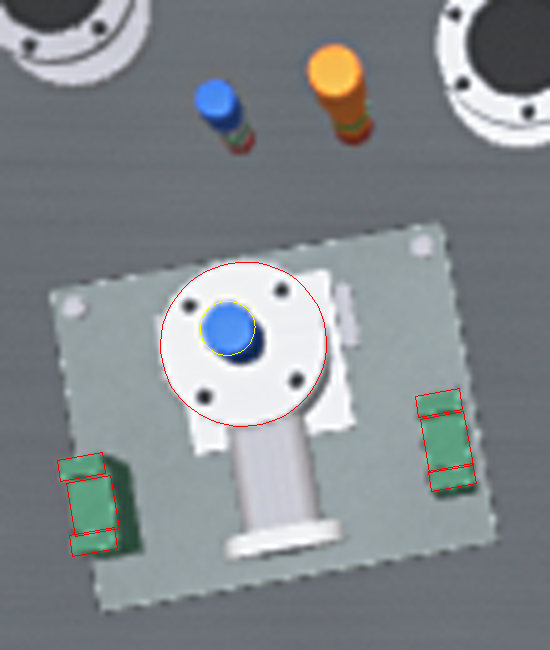

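The red fit lines match the posts' slots and the flange in both crops to about 1–2 mm. Next is the bar.

```bash
python3 - <<'E'
from h import *
im=cv2.imread("pics/traw.png")[:,:,::-1]; crop(im,283,195,95,45,8,"pics/b_t.png")
im=cv2.imread("pics/sraw.png")[:,:,::-1]; crop(im,170,205,90,72,8,"pics/b_s.png")
E
```

```text
(no output)
```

View pics/b_t.png

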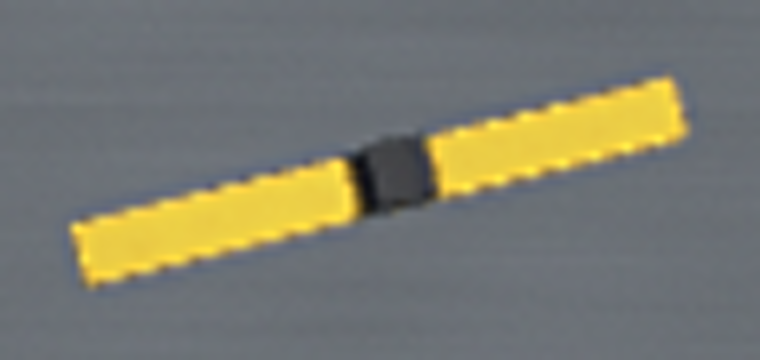

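View pics/b_s.png

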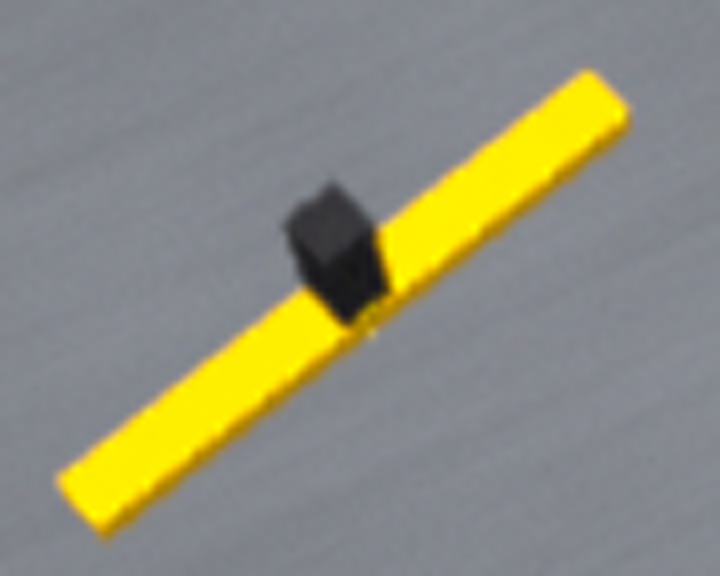

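```bash
python3 - <<'E'
from h import *
from scipy.optimize import least_squares
c={n:np.load(f"cam_{n}.npz") for n in "st"}
T=lambda p:((np.array(p)+.5)/8-.5+[283,195]); S=lambda p:((np.array(p)+.5)/8-.5+[170,205])
# local (x,y): y along bar
obs=[("t",T((70,226)),(.012,.12)),("t",T((673,76)),(.012,-.12)),("t",T((688,134)),(-.012,-.12)),("t",T((90,289)),(-.012,.12)),
("s",S((58,480)),(-.012,-.12)),("s",S((588,68)),(-.012,.12)),("s",S((632,108)),(.012,.12)),("s",S((104,526)),(.012,-.12))]
def f(p,cams):
    r=[]
    for n,px,P in obs:
        if n in cams:
            w=R.from_euler("z",p[2]).apply([*P,.016])+[p[0],p[1],0]; r.append(proj(c[n]["K"],c[n]["W"],w)[0]-px)
    return np.ravel(r)
for cams in("s","t","st"):
    s=least_squares(f,[.53,-.18,.2],args=(cams,)); print(cams,s.x.round(4),s.fun.round(2))
E
```

```text
s [ 0.528  -0.1855  0.2576] [ 0.24 -0.03  0.11 -0.2  -0.05  0.07 -0.3   0.14]
t [ 0.5301 -0.1866  0.2566] [ 0.37  0.15 -0.2  -0.09  0.01  0.13 -0.18 -0.18]
st [ 0.5291 -0.186   0.2568] [ 0.18  0.49 -0.38  0.23 -0.17  0.45 -0.36  0.16  0.21  0.34  0.14  0.18
 -0.02  0.45 -0.34  0.52]
```

send_rows:
  series:
    - [0, 0, 0, 0, -0.99, 0, 1]
    - [0, 0, 0, 0, -0.99, 0, 1]
    - [0, 0, 0, 0, -0.99, 0, 1]
    - [0, 0, 0, 0, -0.99, 0, 1]
    - [0, 0, 0, 0, -0.99, 0, 1]
    - [0.07, 0, -0.5, 0, 0, 0, 1]
    - [0.07, 0, -0.8, 0, 0, 0, 1]
    - [0.07, 0, -0.8, 0, 0, 0, 1]
    - [0.07, 0, -0.8, 0, 0, 0, 1]
    - [0.07, 0, -0.8, 0, 0, 0, 1]

```text
time_s: 2.3
eef_pos: [0.3273, 0.3909, 0.2477]
tcp_rot: [-1.571, -0.0, 0.257]
ft_force: [0.5, -1.0, 0.3]
width: 0.0879
```

send_rows:
  series:
    - [0.07, 0, -0.8, 0, 0, 0, 1]
    - [0.07, 0, -0.8, 0, 0, 0, 1]
    - [0.07, 0, -0.8, 0, 0, 0, 1]
    - [0.07, 0, -0.8, 0, 0, 0, 1]
    - [0.07, 0, -0.8, 0, 0, 0, 1]
    - [0.07, 0, -0.8, 0, 0, 0, 1]
    - [0.07, 0, -0.8, 0, 0, 0, 1]
    - [0.07, 0, -0.8, 0, 0, 0, 1]
    - [0.07, 0, -0.8, 0, 0, 0, 1]
    - [0.07, 0, -0.8, 0, 0, 0, 1]

```text
time_s: 3.3
eef_pos: [0.4628, 0.0126, 0.248]
tcp_rot: [-1.571, -0.001, 0.256]
ft_force: [0.0, 0.4, 0.1]
width: 0.0878
```

```bash
cat >> h.py <<'E'
def delta(target,yaw):
    s=observe(); p=np.array(s["eef_pos"]); r=R.from_euler("xyz",s["tcp_rot"])
    t=R.from_euler("xyz",[-np.pi/2,0,yaw])
    print("t",s["time_s"],"pos",p.round(4),"rot",np.round(s["tcp_rot"],3),"F",np.round(s["ft_force"],1),"w",round(s["width"],4))
    print(" shift units (tool)",(r.inv().apply(np.array(target)-p)/.05).round(3)," in target axes",(t.inv().apply(np.array(target)-p)/.05).round(3)," turn units",(np.degrees((r.inv()*t).as_rotvec())/8).round(3))
E
python3 -c "
from h import *
delta([.529,-.186,.25],.257)"
```

```text
t 3.3 pos [0.4628 0.0126 0.248 ] rot [-1.571e+00 -1.000e-03  2.560e-01] F [0.  0.4 0.1] w 0.0878
 shift units (tool) [ 0.274 -0.04  -4.178]  in target axes [ 0.271 -0.041 -4.178]  turn units [ 0.001 -0.005  0.005]
```

send_rows:
  series:
    - [0.05, 0, -0.8, 0, 0, 0, 1]
    - [0.05, 0, -0.8, 0, 0, 0, 1]
    - [0.05, 0, -0.8, 0, 0, 0, 1]
    - [0.05, 0, -0.8, 0, 0, 0, 1]
    - [0.05, 0, -0.7, 0, 0, 0, 1]
    - [0.02, 0, -0.28, 0, 0, 0, 1]
    - [0, 0, 0, 0, 0, 0, 1]
    - [0, 0, 0, 0, 0, 0, 1]
    - [0, 0, 0, 0, 0, 0, 1]
    - [0, 0, 0, 0, 0, 0, 1]

```text
time_s: 4.3
eef_pos: [0.5281, -0.1832, 0.2478]
tcp_rot: [-1.571, 0.0, 0.258]
ft_force: [0.2, -0.5, 0.5]
width: 0.0881
```

```bash
python3 -c "
from h import *
delta([.529,-.186,.25],.257)
s=observe(); im=get_image('wrist'); cv2.imwrite('pics/w1.png',im['color'][:,:,::-1]); K,W=cam(im,s); np.savez('cam_w1.npz',K=K,W=W)
print(recognise('bar_grip',im)); print(im['hand_eye'])"
```

```text
t 4.3 pos [ 0.5281 -0.1832  0.2478] rot [-1.571  0.     0.258] F [ 0.2 -0.5  0.5] w 0.0881
 shift units (tool) [ 0.003 -0.045 -0.06 ]  in target axes [ 0.003 -0.045 -0.06 ]  turn units [-0.002  0.006 -0.001]
[{'xyz': [0.5302, -0.185, 0.0187], 'score': 0.66}]
[[-5.66005603e-04  9.68967156e-01  2.47188856e-01 -6.66564191e-02]
 [ 4.86284558e-04 -2.47188600e-01  9.68967264e-01 -1.36390306e-01]
 [ 9.99999722e-01  6.68645025e-04 -3.31283633e-04  3.38511368e-05]
 [ 0.00000000e+00  0.00000000e+00  0.00000000e+00  1.00000000e+00]]
```

View pics/w1.png

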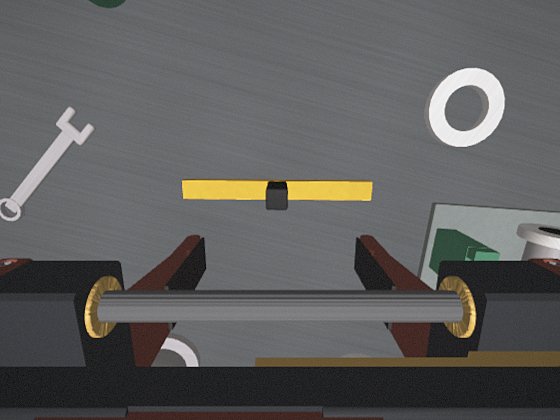

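```bash
python3 -c "
from h import *
im=cv2.imread('pics/w1.png'); h=cv2.cvtColor(im,cv2.COLOR_BGR2HSV); m=cv2.inRange(h,(20,130,90),(35,255,255)); m[240:]=0
pts=cv2.findNonZero(m); r=cv2.minAreaRect(pts); b=cv2.boxPoints(r); print(b)
d=np.load('cam_w1.npz'); w=np.array([ray(d['K'],d['W'],p,.016) for p in b]); print(w.round(4)); print('mid',w.mean(0))
ys,xs=np.nonzero(m); L=[(x,ys[xs==x].mean()) for x in range(190,366) if x<262 or x>292]; L=np.array(L); k=np.polyfit(L[:,0],L[:,1],1); 
a=ray(d['K'],d['W'],(190,np.polyval(k,190)),.016); c=ray(d['K'],d['W'],(365,np.polyval(k,365)),.016); v=c-a; print('yaw',np.arctan2(-v[0],v[1]))
print(np.linalg.norm(w[0]-w[1]),np.linalg.norm(w[1]-w[2]))
h=ray(d['K'],d['W'],(277,183),.07);print('blk top back edge mid',h)
"
```

```text
[[181.8526  198.57025]
 [182.01141 178.56357]
 [371.10266 180.0643 ]
 [370.94385 200.07098]]
[[ 0.5717 -0.3004  0.016 ]
 [ 0.5464 -0.3047  0.016 ]
 [ 0.4878 -0.0756  0.016 ]
 [ 0.5121 -0.0674  0.016 ]]
mid [ 0.52952565 -0.18704802  0.016     ]
yaw 0.2500290460519379
0.025655342867316733 0.23647317235094034
blk top back edge mid [ 0.51301552 -0.19024181  0.07      ]
```

send_rows:
  series:
    - [0.01, 0.5, -0.04, 0, 0, 0, 1]
    - [0, 0.7, -0.04, 0, 0, 0, 1]
    - [0, 0.7, 0, 0, 0, 0, 1]
    - [0, 0.7, 0, 0, 0, 0, 1]
    - [0, 0.6, 0, 0, 0, 0, 1]
    - [0, 0.4, 0, 0, 0, 0, 1]
    - [0, 0.26, 0, 0, 0, 0, 1]
    - [0, 0.1, 0, 0, 0, 0, 1]
    - [0, 0, 0, 0, 0, 0, 1]
    - [0, 0, 0, 0, 0, 0, 1]

```text
time_s: 5.4
eef_pos: [0.5306, -0.1884, 0.0506]
tcp_rot: [-1.572, -0.001, 0.256]
ft_force: [-0.6, -1.0, -0.5]
width: 0.088
```

```bash
python3 -c "
from h import *
delta([.5295,-.187,.049],.255)
s=observe(); im=get_image('wrist'); cv2.imwrite('pics/w2.png',im['color'][:,:,::-1])"
```

```text
t 5.4 pos [ 0.5306 -0.1884  0.0506] rot [-1.572e+00 -1.000e-03  2.560e-01] F [-0.6 -1.  -0.5] w 0.088
 shift units (tool) [-0.014  0.032  0.032]  in target axes [-0.014  0.032  0.032]  turn units [0.006 0.011 0.009]
```

View pics/w2.png

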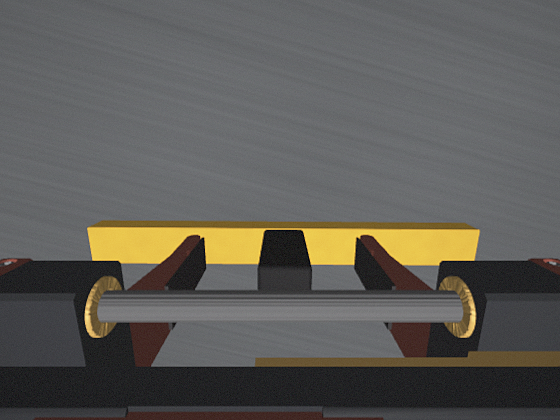

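The block sits between the fingers (x 258–312, fingers at 205 and 355) and the bar is level, so I close.

send_rows:
  series:
    - [-0.01, 0.02, 0.03, 0, 0, 0, 0.3]
    - [0, 0, 0, 0, 0, 0, 0.1]
    - [0, 0, 0, 0, 0, 0, 0]
    - [0, 0, 0, 0, 0, 0, 0]
    - [0, 0, 0, 0, 0, 0, 0]
    - [0, 0, 0, 0, 0, 0, 0]
    - [0, 0, 0, 0, 0, 0, 0]
    - [0, 0, 0, 0, 0, 0, 0]
    - [0, 0, 0, 0, 0, 0, 0]
    - [0, 0, 0, 0, 0, 0, 0]
  force: 40

```text
time_s: 6.45
eef_pos: [0.529, -0.1869, 0.0487]
tcp_rot: [-1.571, 0.0, 0.256]
ft_force: [0.2, 0.2, -0.1]
width: 0.0238
```

```bash
python3 -c "
from h import *
c=R.from_euler('z',.187).apply([-.075,0,0])+[.6045,.164,0]; print(c)
delta([c[0],c[1],.23],.187)"
```

```text
[0.53080752 0.1500566  0.        ]
t 6.45 pos [ 0.529  -0.1869  0.0487] rot [-1.571  0.     0.256] F [ 0.2  0.2 -0.1] w 0.0238
 shift units (tool) [ 1.744 -3.627  6.509]  in target axes [ 1.288 -3.627  6.614]  turn units [-0.     0.497 -0.   ]
```

send_rows:
  series:
    - [0, -0.1, 0, 0, 0, 0, 0]
    - [0, -0.2, 0, 0, 0, 0, 0]
    - [0, -0.4, 0, 0, 0, 0, 0]
    - [0, -0.6, 0, 0, 0, 0, 0]
    - [0, -0.6, 0, 0, 0, 0, 0]
    - [0, -0.5, 0, 0, 0, 0, 0]
    - [0, -0.4, 0, 0, 0, 0, 0]
    - [0, -0.2, 0, 0, 0, 0, 0]
    - [0, 0, 0, 0, 0.5, 0, 0]
    - [0, 0, 0.2, 0, 0, 0, 0]

```text
time_s: 7.45
eef_pos: [0.527, -0.1774, 0.1989]
tcp_rot: [-1.571, -0.0, 0.185]
ft_force: [-0.1, 0.5, -5.2]
width: 0.0239
```

```bash
python3 -c "
from h import *
delta([.5308,.1501,.20],.187)"
```

```text
t 7.45 pos [ 0.527  -0.1774  0.1989] rot [-1.571 -0.     0.185] F [-0.1  0.5 -5.2] w 0.0239
 shift units (tool) [ 1.277 -0.025  6.425]  in target axes [ 1.292 -0.023  6.422]  turn units [ 0.003 -0.016  0.002]
```

send_rows:
  series:
    - [0.12, 0, 0.4, 0, 0, 0, 0]
    - [0.13, 0, 0.7, 0, 0, 0, 0]
    - [0.13, 0, 0.8, 0, 0, 0, 0]
    - [0.13, 0, 0.8, 0, 0, 0, 0]
    - [0.13, 0, 0.8, 0, 0, 0, 0]
    - [0.13, 0, 0.8, 0, 0, 0, 0]
    - [0.13, 0, 0.8, 0, 0, 0, 0]
    - [0.13, 0, 0.6, 0, 0, 0, 0]
    - [0.13, 0, 0.4, 0, 0, 0, 0]
    - [0.12, 0, 0.32, 0, 0, 0, 0]

```text
time_s: 8.45
eef_pos: [0.5293, 0.152, 0.1979]
tcp_rot: [-1.571, 0.002, 0.189]
ft_force: [0.4, -1.5, -4.9]
width: 0.0238
```

```bash
cat > look.py <<'E'
from h import *
import sys
n=sys.argv[1]; delta([.5308,.1501,float(sys.argv[2])],.187)
s=observe(); im=get_image("wrist"); cv2.imwrite(f"pics/w{n}.png",im["color"][:,:,::-1]); K,W=cam(im,s); np.savez(f"cam_w{n}.npz",K=K,W=W)
for c in("scene","top"):
    i=get_image(c)["color"]
    if c=="scene": crop(i,255,130,140,130,5,f"pics/{c}{n}.png")
    else: crop(i,160,145,110,110,5,f"pics/{c}{n}.png")
E
python3 look.py 3 .2
```

```text
t 8.45 pos [0.5293 0.152  0.1979] rot [-1.571  0.002  0.189] F [ 0.4 -1.5 -4.9] w 0.0238
 shift units (tool) [ 0.022 -0.042 -0.044]  in target axes [ 0.022 -0.042 -0.044]  turn units [-0.     0.018 -0.014]
```

View pics/w3.png

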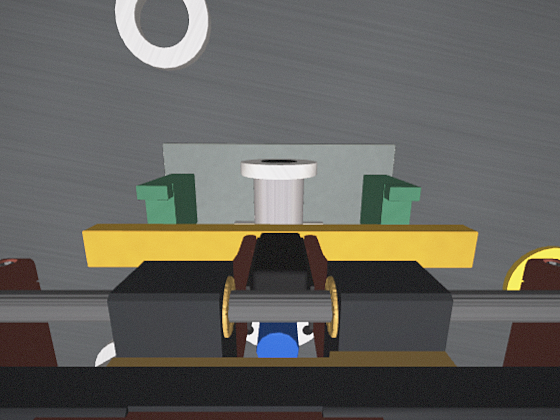

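View pics/scene3.png

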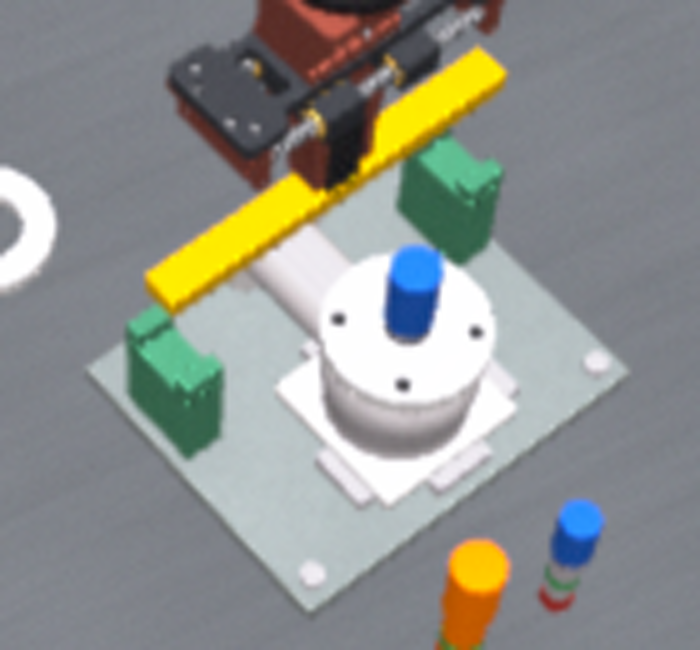

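View pics/top3.png

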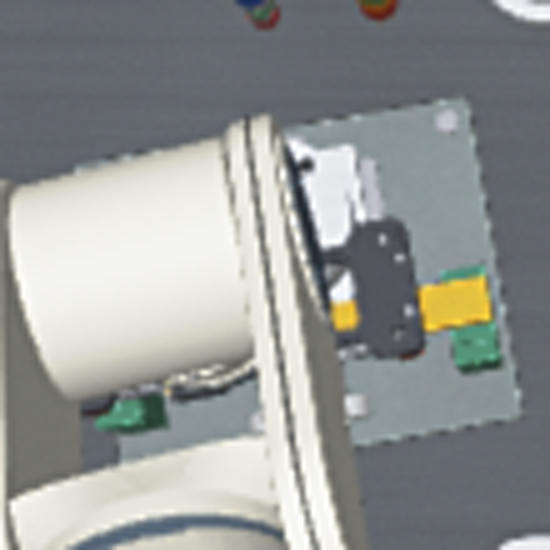

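```bash
python3 -c "
from h import *
im=cv2.imread('pics/w3.png')[:,:,::-1]
crop(im,75,135,200,140,4,'pics/z1.png'); crop(im,285,135,200,140,4,'pics/z2.png')"
```

```text
(no output)
```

View pics/z1.png

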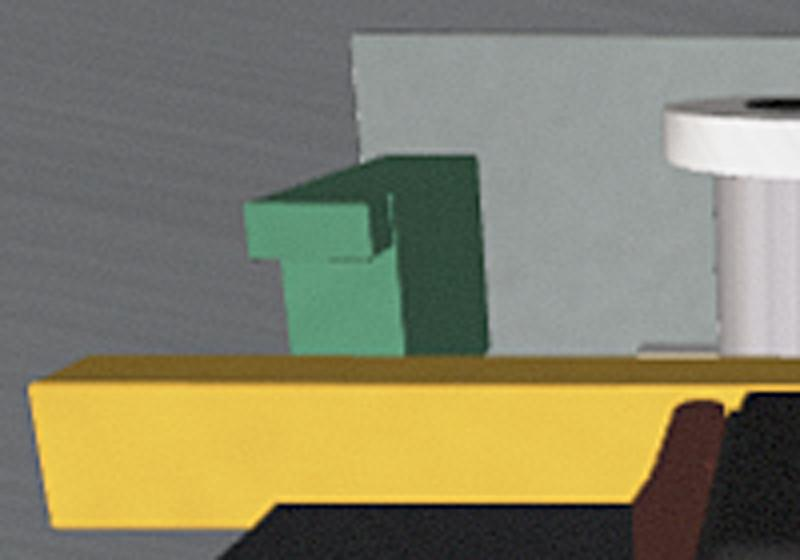

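View pics/z2.png

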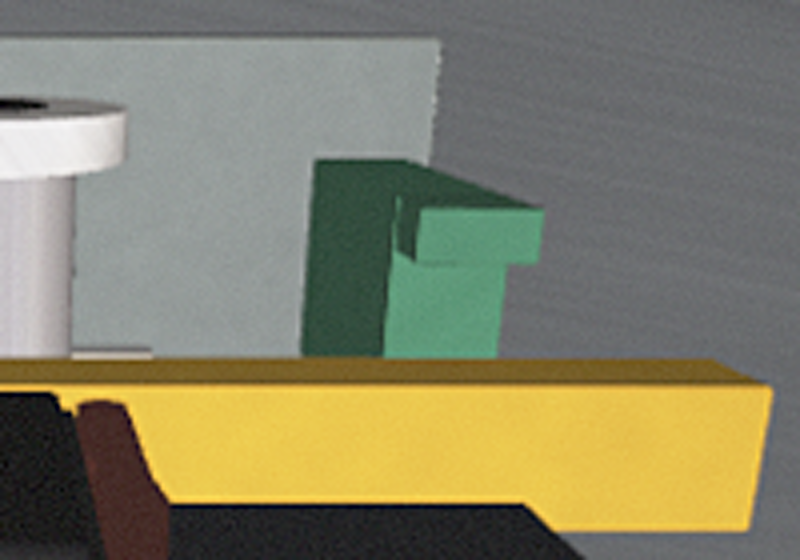

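```bash
cat > rel.py <<'E'
from h import *
from scipy.optimize import least_squares
d=np.load("cam_w3.npz"); K,W=d["K"],d["W"]
A=lambda p:(np.array(p)+.5)/4-.5+[75,135]; B=lambda p:(np.array(p)+.5)/4-.5+[285,135]
cr=[(A((352,34)),(-.1362,-.125,.012)),(B((440,39)),(-.1362,.125,.012)),(A((244,203)),(-.103,-.118,.094)),(A((367,203)),(-.103,-.092,.094)),(A((250,259)),(-.091,-.118,.094)),(A((373,261)),(-.091,-.092,.094)),
(B((420,207)),(-.103,.092,.094)),(B((544,210)),(-.103,.118,.094)),(B((541,265)),(-.091,.118,.094)),(B((416,262)),(-.091,.092,.094))]
ba=[(A((30,382)),(-.012,-.12,.016)),(A((52,527)),(.012,-.12,.016)),(B((772,385)),(-.012,.12,.016)),(B((750,530)),(.012,.12,.016)),(A((88,356)),(-.012,-.12,0)),(B((715,359)),(-.012,.12,0))]
def fit(ob,x0,full):
    def f(p):
        r=R.from_euler("xyz",[p[4],p[5],p[3]]) if full==6 else R.from_euler("z",p[3])
        z=p[2]
        return (proj(K,W,r.apply([o[1] for o in ob])+[p[0],p[1],z])-[o[0] for o in ob]).ravel()
    s=least_squares(f,x0,x_scale=.01); print(s.x.round(4),"rms",np.sqrt((s.fun**2).mean()).round(2)); return s.x
c=fit(cr,[.6045,.164,0,.187],4); b=fit(ba,[.53,.15,.15,.187],4); fit(ba,[.53,.15,.15,.187,0,0],6)
seat=R.from_euler("z",c[3]).apply([-.075,0,.08])+c[:3]
e=b[:3]-seat; print("bar rel seat in cradle axes",R.from_euler("z",-c[3]).apply(e).round(4),"yaw",b[3]-c[3])
E
python3 rel.py
```

```text
[ 0.6058  0.165  -0.0018  0.1855] rms 0.6
[0.5309 0.1525 0.148  0.1882] rms 0.61
[ 0.5311  0.1524  0.148   0.1886  0.0013 -0.016 ] rms 0.59
bar rel seat in cradle axes [-0.0009  0.0015  0.0697] yaw 0.002700585482785678
```

send_rows:
  series:
    - [0.02, 0.15, -0.03, 0, 0, 0, 0]
    - [0, 0.25, 0, 0, 0, 0, 0]
    - [0, 0.25, 0, 0, 0, 0, 0]
    - [0, 0.2, 0, 0, 0, 0, 0]
    - [0, 0.15, 0, 0, 0, 0, 0]
    - [0, 0.1, 0, 0, 0, 0, 0]
    - [0, 0, 0, 0, 0, 0, 0]
    - [0, 0, 0, 0, 0, 0, 0]
    - [0, 0, 0, 0, 0, 0, 0]
    - [0, 0, 0, 0, 0, 0, 0]

```text
time_s: 9.6
eef_pos: [0.5321, 0.1491, 0.1442]
tcp_rot: [-1.571, -0.001, 0.187]
ft_force: [0.5, 0.9, -5.2]
width: 0.0236
```

```bash
python3 look.py 4 .1287
```

```text
t 9.6 pos [0.5321 0.1491 0.1442] rot [-1.571e+00 -1.000e-03  1.870e-01] F [ 0.5  0.9 -5.2] w 0.0236
 shift units (tool) [-0.022  0.309  0.025]  in target axes [-0.022  0.309  0.025]  turn units [-0.    -0.003  0.007]
```

View pics/scene4.png

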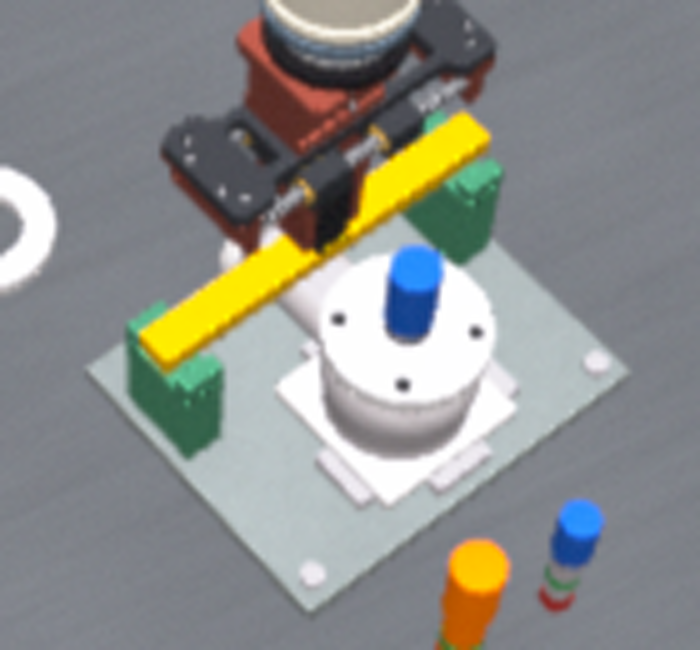

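View pics/w4.png

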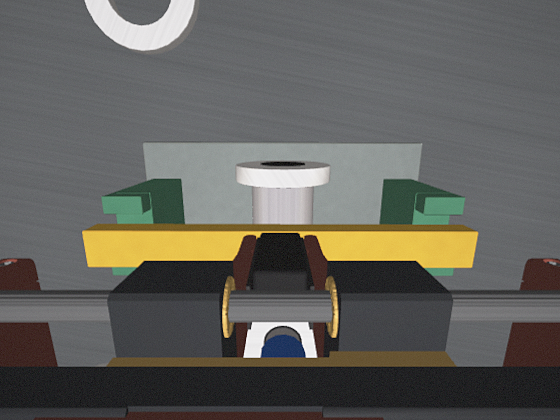

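send_rows:
  series:
    - [0, 0.06, 0, 0, 0, 0, 0]
    - [0, 0.06, 0, 0, 0, 0, 0]
    - [0, 0.06, 0, 0, 0, 0, 0]
    - [0, 0.05, 0, 0, 0, 0, 0]
    - [0, 0.04, 0, 0, 0, 0, 0]
    - [0, 0.02, 0, 0, 0, 0, 0]
    - [0, 0.01, 0, 0, 0, 0, 0]
    - [0, 0, 0, 0, 0, 0, 0]
    - [0, 0, 0, 0, 0, 0, 0]
    - [0, 0, 0, 0, 0, 0, 0]

```text
time_s: 10.75
eef_pos: [0.5319, 0.149, 0.1287]
tcp_rot: [-1.571, -0.0, 0.187]
ft_force: [0.2, -0.4, -5.9]
width: 0.0237
```

```bash
python3 look.py 5 .1287; python3 -c "
from h import *
d=np.load('cam_w5.npz')
im=cv2.imread('pics/w5.png')[:,:,::-1]
crop(im,60,155,110,125,6,'pics/z1.png')"
```

```text
t 10.75 pos [0.5319 0.149  0.1287] rot [-1.571 -0.     0.187] F [ 0.2 -0.4 -5.9] w 0.0237
 shift units (tool) [-0.016  0.001  0.026]  in target axes [-0.016  0.001  0.026]  turn units [-0.    -0.003  0.001]
```

View pics/w5.png

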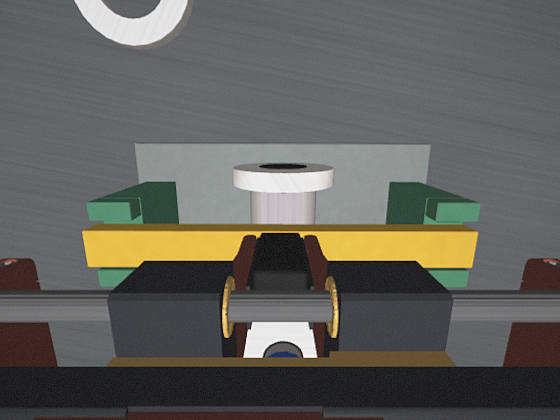

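View pics/scene5.png

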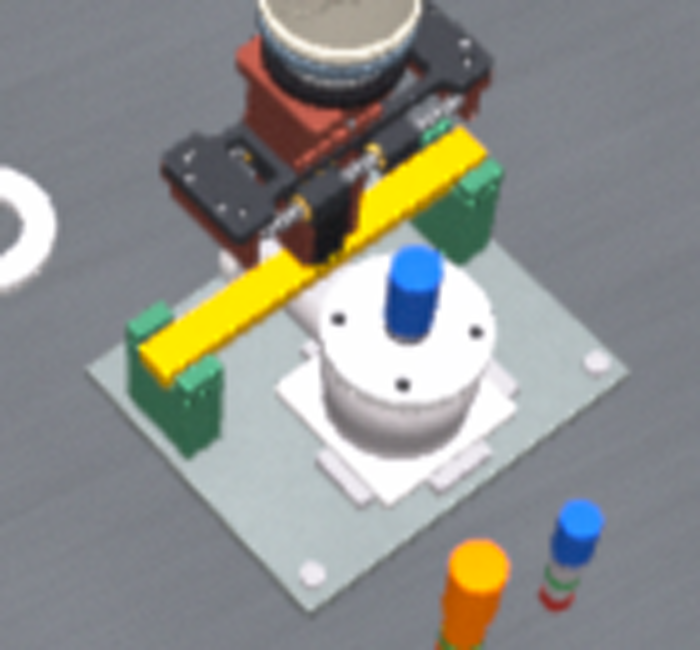

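View pics/z1.png

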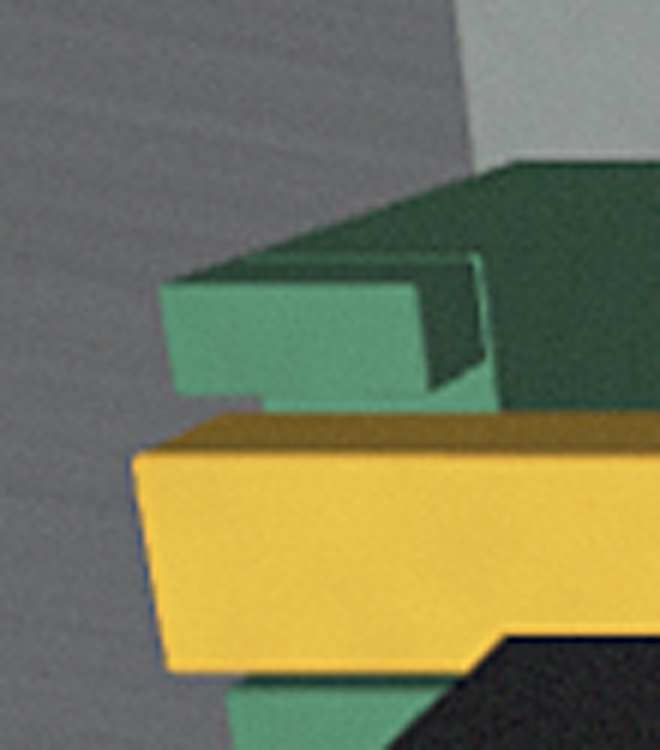

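The bar is inside both slots, but the force is still −5.9 N, so it is not bearing yet. I'll lower it further in small steps.

send_rows:
  series:
    - [0, 0.01, 0, 0, 0, 0, 0]
    - [0, 0.01, 0, 0, 0, 0, 0]
    - [0, 0.01, 0, 0, 0, 0, 0]
    - [0, 0, 0, 0, 0, 0, 0]
    - [0, 0, 0, 0, 0, 0, 0]
    - [0, 0, 0, 0, 0, 0, 0]
    - [0, 0, 0, 0, 0, 0, 0]
    - [0, 0, 0, 0, 0, 0, 0]
    - [0, 0, 0, 0, 0, 0, 0]
    - [0, 0, 0, 0, 0, 0, 0]

```text
time_s: 11.9
eef_pos: [0.5319, 0.149, 0.1286]
tcp_rot: [-1.571, -0.0, 0.187]
ft_force: [-4.3, -1.6, 10.6]
width: 0.0237
```

```bash
python3 look.py 6 .1287;python3 -c "
from h import *
im=cv2.imread('pics/w6.png')[:,:,::-1]
crop(im,70,185,110,115,6,'pics/z6a.png');crop(im,380,185,110,115,6,'pics/z6b.png')"
```

```text
t 11.9 pos [0.5319 0.149  0.1286] rot [-1.571 -0.     0.187] F [-4.3 -1.6 10.6] w 0.0237
 shift units (tool) [-0.018 -0.002  0.026]  in target axes [-0.018 -0.002  0.026]  turn units [-0.    -0.004  0.003]
```

View pics/z6a.png

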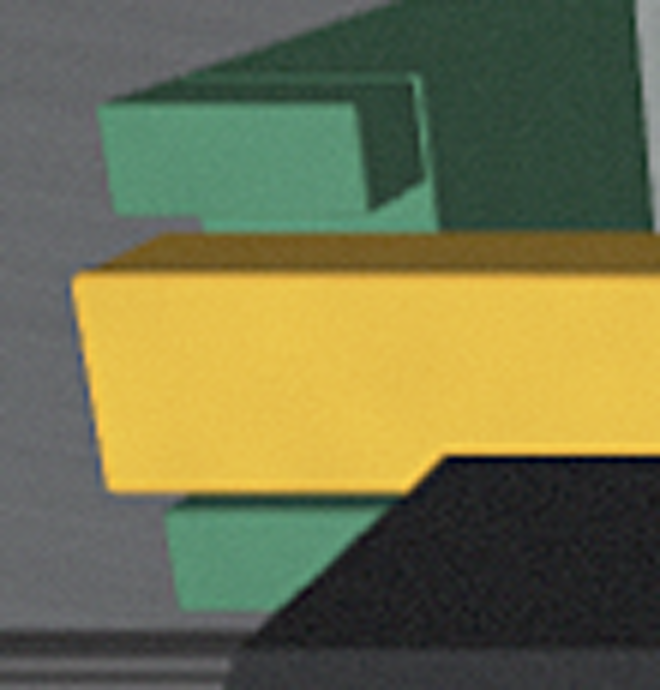

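View pics/z6b.png

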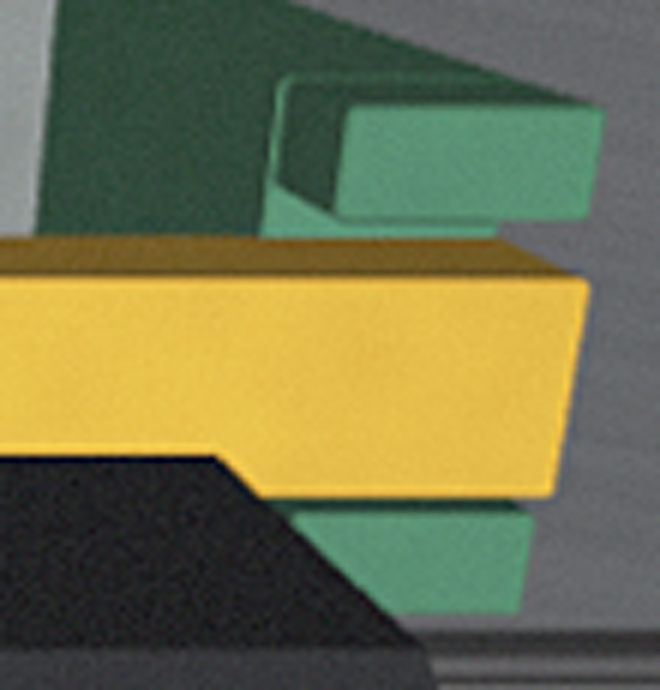

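The bar is now bearing on the floors and sits inside both slots. I'll relieve the push slightly, then open and rise.

send_rows:
  series:
    - [0, -0.015, 0, 0, 0, 0, 0]
    - [0, 0, 0, 0, 0, 0, 0]
    - [0, 0, 0, 0, 0, 0, 0.3]
    - [0, 0, 0, 0, 0, 0, 0.5]
    - [0, 0, 0, 0, 0, 0, 0.6]
    - [0, 0, 0, 0, 0, 0, 0.7]
    - [0, 0, 0, 0, 0, 0, 0.7]
    - [0, 0, 0, 0, 0, 0, 0.7]
    - [0, 0, 0, 0, 0, 0, 0.7]
    - [0, 0, 0, 0, 0, 0, 0.7]

```text
time_s: 13.05
eef_pos: [0.5318, 0.1489, 0.1279]
tcp_rot: [-1.571, -0.0, 0.187]
ft_force: [0.0, -0.0, 0.2]
width: 0.0614
```

```bash
python3 look.py 7 .22
```

```text
t 13.05 pos [0.5318 0.1489 0.1279] rot [-1.571 -0.     0.187] F [ 0.  -0.   0.2] w 0.0614
 shift units (tool) [-0.016 -1.842  0.026]  in target axes [-0.016 -1.842  0.026]  turn units [ 0.    -0.003  0.   ]
```

View pics/w7.png

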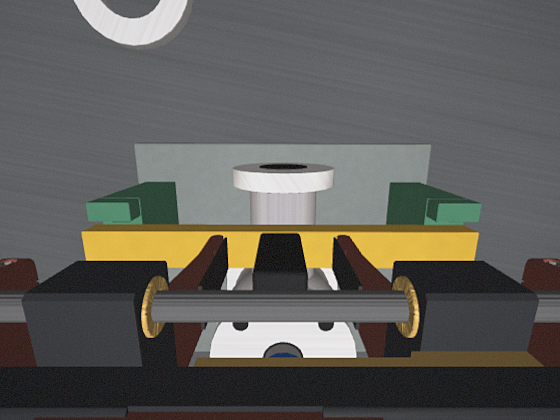

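send_rows:
  series:
    - [0, -0.1, 0, 0, 0, 0, 0.7]
    - [0, -0.2, 0, 0, 0, 0, 0.7]
    - [0, -0.4, 0, 0, 0, 0, 0.7]
    - [0, -0.5, 0, 0, 0, 0, 0.8]
    - [0, -0.5, 0, 0, 0, 0, 0.9]
    - [0, -0.25, 0, 0, 0, 0, 1]
    - [0, -0.1, 0, 0, 0, 0, 1]
    - [0, 0, 0, 0, 0, 0, 1]
    - [0, 0, 0, 0, 0, 0, 1]
    - [0, 0, 0, 0, 0, 0, 1]

```text
time_s: 14.2
eef_pos: [0.5311, 0.1488, 0.2293]
tcp_rot: [-1.571, 0.002, 0.187]
ft_force: [-0.3, -0.2, -0.5]
width: 0.0878
```

```bash
python3 look.py 8 .22; python3 -c "
from h import *
delta([.605,.1645,.23],.187)"
```

```text
t 14.2 pos [0.5311 0.1488 0.2293] rot [-1.571  0.002  0.187] F [-0.3 -0.2 -0.5] w 0.0878
 shift units (tool) [-0.002  0.186  0.027]  in target axes [-0.002  0.186  0.027]  turn units [ 0.001 -0.003 -0.015]
t 14.35 pos [0.5315 0.1489 0.2296] rot [-1.571e+00  1.000e-03  1.870e-01] F [-0.4 -0.4 -0.2] w 0.0875
 shift units (tool) [ 1.503 -0.01   0.035]  in target axes [ 1.503 -0.008  0.034]  turn units [ 0.001 -0.003 -0.01 ]
```

View pics/w8.png

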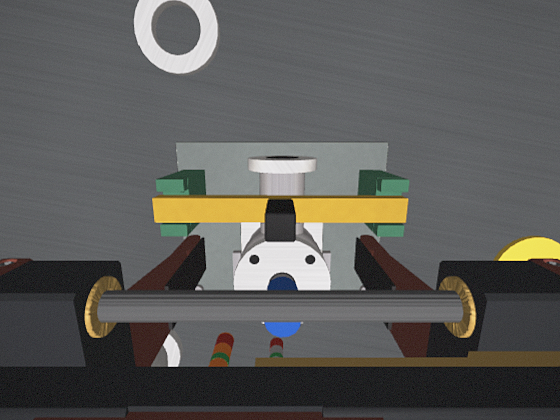

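View pics/scene8.png

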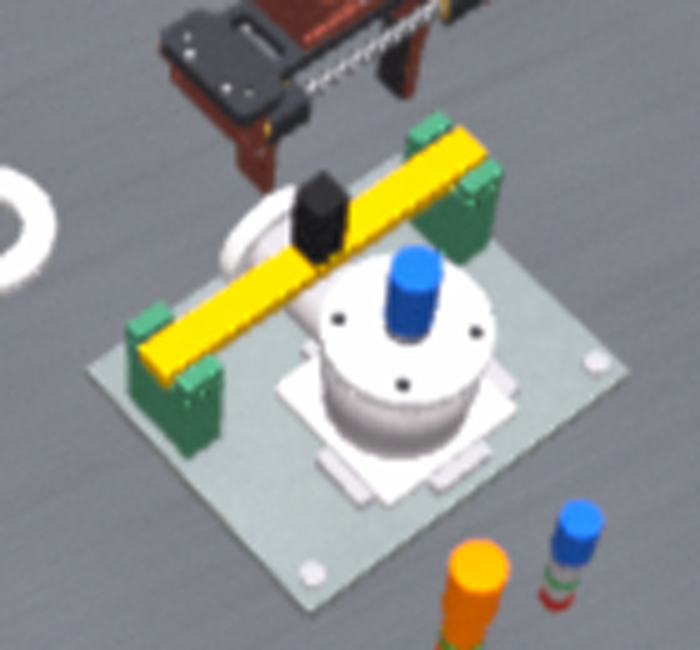

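The bar lies in both slots. Next I move over the gauge.

send_rows:
  series:
    - [0.1, 0, 0, 0, 0, 0, 1]
    - [0.2, 0, 0, 0, 0, 0, 1]
    - [0.3, 0, 0.03, 0, 0, 0, 1]
    - [0.3, 0, 0, 0, 0, 0, 1]
    - [0.3, 0, 0, 0, 0, 0, 1]
    - [0.2, 0, 0, 0, 0, 0, 1]
    - [0.1, 0, 0, 0, 0, 0, 1]
    - [0, 0, 0, 0, 0, 0, 1]
    - [0, 0, 0, 0, 0, 0, 1]
    - [0, 0, 0, 0, 0, 0, 1]

```text
time_s: 15.35
eef_pos: [0.6047, 0.1642, 0.2304]
tcp_rot: [-1.571, 0.0, 0.187]
ft_force: [-0.8, -0.4, 0.4]
width: 0.0877
```

```bash
python3 look.py 9 .22; python3 -c "
from h import *
delta([.605,.1645,.143],.187)"
```

```text
t 15.35 pos [0.6047 0.1642 0.2304] rot [-1.571  0.     0.187] F [-0.8 -0.4  0.4] w 0.0877
 shift units (tool) [-1.505  0.208 -0.004]  in target axes [-1.505  0.208 -0.003]  turn units [-0.    -0.003 -0.003]
t 15.5 pos [0.6049 0.1643 0.2306] rot [-1.571  0.     0.187] F [ 0.1 -0.1 -1.1] w 0.0876
 shift units (tool) [0.002 1.751 0.004]  in target axes [0.002 1.751 0.004]  turn units [ 0.    -0.003 -0.   ]
```

View pics/w9.png

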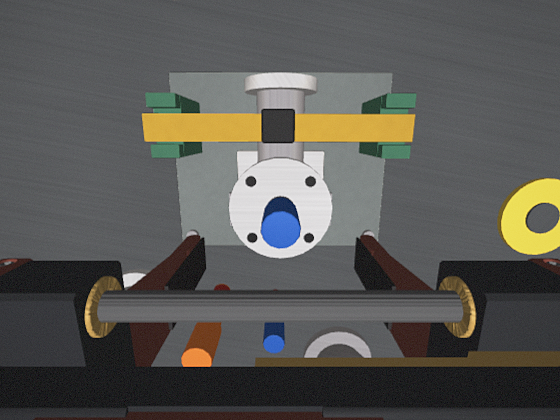

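```bash
python3 -c "
from h import *
im=cv2.imread('pics/w9.png'); d=np.load('cam_w9.npz'); K,W=d['K'],d['W']
b=im[:,:,0].astype(int); m=((b>150)&(im[:,:,2]<110)).astype(np.uint8); m[260:]=0; m[:190]=0
c=max(cv2.findContours(m,0,1)[0],key=cv2.contourArea); e=cv2.fitEllipse(c); print('gauge top',e)
for dz in(.162,): print(ray(K,W,e[0],dz).round(4))
g=(im.min(2)>205).astype(np.uint8); g[:155]=0;g[262:]=0; g[:,:215]=0; g[:,345:]=0
c=cv2.convexHull(max(cv2.findContours(g,0,1)[0],key=cv2.contourArea)); c=c[c[:,0,1]>180]; e=cv2.fitEllipse(c); print('flange',e,ray(K,W,e[0],.102).round(4))
s=observe(); print(s['eef_pos'])
# bar corners columns / tool axis proj
r=R.from_euler('xyz',s['tcp_rot'])
for y in(0,.006,.025): print(proj(K,W,r.apply([0,y,0])+s['eef_pos']))
crop(im[:,:,::-1],130,70,300,200,2.6,'pics/z9.png')
"
```

```text
gauge top ((280.25341796875, 229.27230834960938), (35.96292495727539, 38.37559509277344), 92.49756622314453)
[0.6046 0.1646 0.162 ]
flange ((280.063720703125, 207.7775421142578), (98.4993896484375, 102.51473999023438), 91.67339324951172) [0.6034 0.1642 0.102 ]
[0.6049178  0.16428295 0.23055173]
[[279.69609196 272.0657692 ]]
[[279.70491577 266.88914196]]
[[279.72893943 252.79529677]]
```

View pics/z9.png

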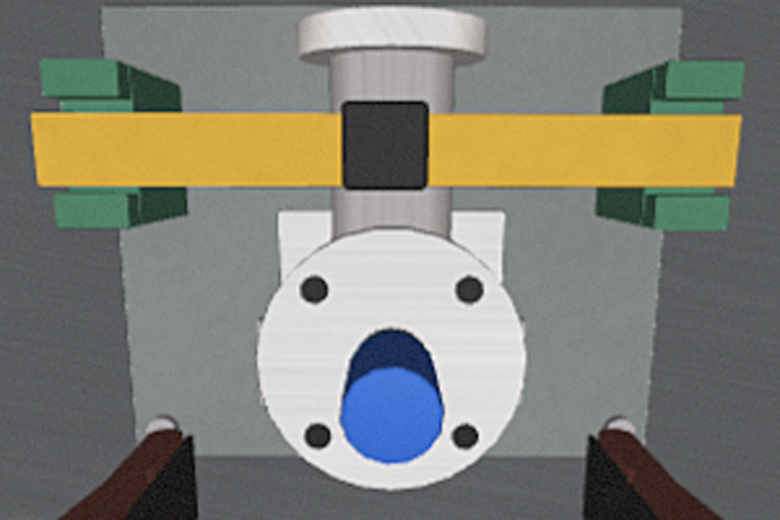

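send_rows:
  series:
    - [0, 0.1, 0.01, 0, 0, 0, 1]
    - [0, 0.2, 0, 0, 0, 0, 1]
    - [0, 0.3, 0, 0, 0, 0, 1]
    - [0, 0.35, 0, 0, 0, 0, 1]
    - [0, 0.35, 0, 0, 0, 0, 1]
    - [0, 0.25, 0, 0, 0, 0, 0.9]
    - [0, 0.15, 0, 0, 0, 0, 0.7]
    - [0, 0.05, 0, 0, 0, 0, 0.6]
    - [0, 0, 0, 0, 0, 0, 0.55]
    - [0, 0, 0, 0, 0, 0, 0.5]
  force: 8

```text
time_s: 16.5
eef_pos: [0.6056, 0.1649, 0.1435]
tcp_rot: [-1.571, -0.001, 0.187]
ft_force: [-0.0, -0.5, -0.3]
width: 0.0511
```

```bash
python3 look.py 10 .22; python3 -c "
from h import *
delta([.6046,.1646,.143],.187)"
```

```text
t 16.5 pos [0.6056 0.1649 0.1435] rot [-1.571e+00 -1.000e-03  1.870e-01] F [-0.  -0.5 -0.3] w 0.0511
 shift units (tool) [-1.523 -1.531 -0.014]  in target axes [-1.525 -1.529 -0.014]  turn units [-0.    -0.003  0.008]
t 16.65 pos [0.6055 0.1649 0.1437] rot [-1.571e+00 -1.000e-03  1.870e-01] F [0.3 0.3 0.1] w 0.0442
 shift units (tool) [-0.02   0.013 -0.003]  in target axes [-0.02   0.013 -0.003]  turn units [-0.001 -0.004  0.009]
```

View pics/w10.png

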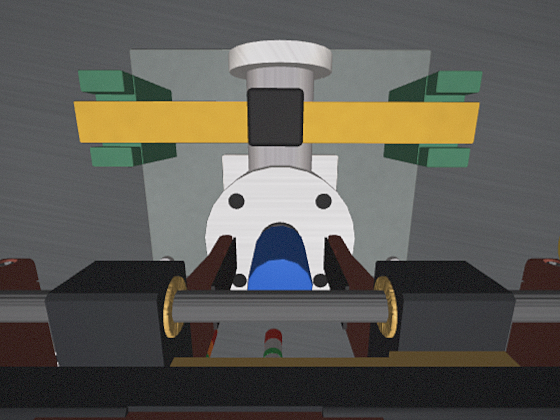

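Well centred: the handle is at about column 280, with the fingers at 230 and 330. I'll close gently at 8 N.

send_rows:
  series:
    - [-0.01, 0, 0, 0, 0, 0, 0.4]
    - [0, 0, 0, 0, 0, 0, 0.36]
    - [0, 0, 0, 0, 0, 0, 0.33]
    - [0, 0, 0, 0, 0, 0, 0.3]
    - [0, 0, 0, 0, 0, 0, 0.25]
    - [0, 0, 0, 0, 0, 0, 0.2]
    - [0, 0, 0, 0, 0, 0, 0.2]
    - [0, 0, 0, 0, 0, 0, 0.2]
    - [0, 0, 0, 0, 0, 0, 0.2]
    - [0, 0, 0, 0, 0, 0, 0.2]
  force: 8

```text
time_s: 17.65
eef_pos: [0.6048, 0.1647, 0.1431]
tcp_rot: [-1.571, -0.0, 0.186]
ft_force: [0.1, -0.9, 4.2]
width: 0.0297
```

```bash
python3 -c "
from h import *
delta([.6046,.1646,.143],.187)"
```

```text
t 17.65 pos [0.6048 0.1647 0.1431] rot [-1.571 -0.     0.186] F [ 0.1 -0.9  4.2] w 0.0297
 shift units (tool) [-0.004  0.002 -0.002]  in target axes [-0.004  0.002 -0.002]  turn units [ 0.    -0.004  0.002]
```

send_rows:
  series:
    - [0, 0, 0, 0, 0, 0, 0.1]
    - [0, 0, 0, 0, 0, 0, 0]
    - [0, 0, 0, 0, 0, 0, 0]
    - [0, -0.02, 0, 0, 0, 0, 0]
    - [0, -0.02, 0, 0, 0, 0, 0]
    - [0, -0.02, 0, 0, 0, 0, 0]
    - [0, -0.02, 0, 0, 0, 0, 0]
    - [0, -0.02, 0, 0, 0, 0, 0]
    - [0, 0, 0, 0, 0, 0, 0]
    - [0, 0, 0, 0, 0, 0, 0]
  force: 25

```text
time_s: 18.65
eef_pos: [0.6046, 0.1647, 0.1479]
tcp_rot: [-1.571, 0.0, 0.187]
ft_force: [0.1, 0.9, -3.1]
width: 0.0295
```

```bash
python3 -c "
from h import *
delta([.6046,.1646,.183],.187); print(observe()['wrist_torque'])"; python3 look.py 11 .2
```

```text
t 18.65 pos [0.6046 0.1647 0.1479] rot [-1.571  0.     0.187] F [ 0.1  0.9 -3.1] w 0.0295
 shift units (tool) [-0.    -0.702 -0.003]  in target axes [-0.    -0.702 -0.003]  turn units [-0.    -0.003 -0.   ]
[ 0.05511041 -0.02174501  0.02375656]
t 18.65 pos [0.6046 0.1647 0.1479] rot [-1.571  0.     0.187] F [ 0.1  0.9 -3.1] w 0.0295
 shift units (tool) [-1.505 -1.042 -0.014]  in target axes [-1.505 -1.042 -0.013]  turn units [-0.    -0.003 -0.   ]
```

View pics/scene11.png

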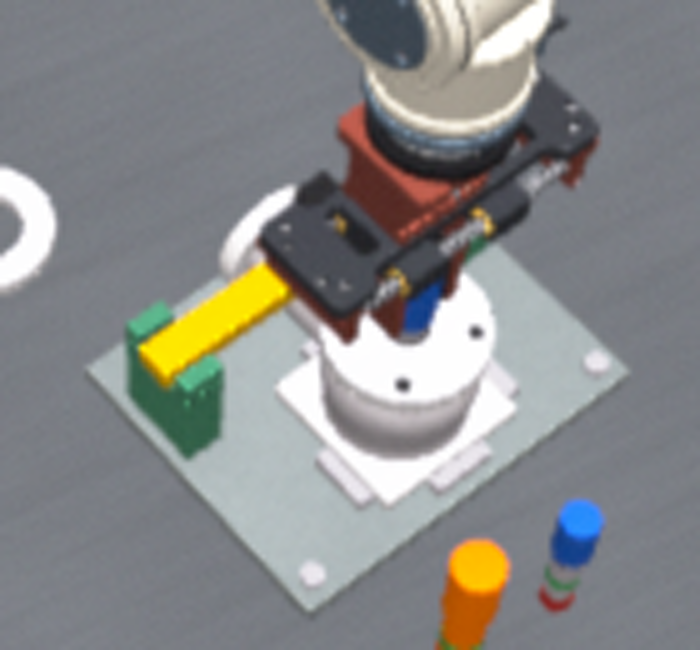

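Weight −3.1 N with almost no side force, so the gauge slides freely. I'll continue slowly to a rise of 39 mm.

send_rows:
  series:
    - [0, -0.03, 0, 0, 0, 0, 0]
    - [0, -0.04, 0, 0, 0, 0, 0]
    - [0, -0.04, 0, 0, 0, 0, 0]
    - [0, -0.04, 0, 0, 0, 0, 0]
    - [0, -0.04, 0, 0, 0, 0, 0]
    - [0, -0.04, 0, 0, 0, 0, 0]
    - [0, -0.04, 0, 0, 0, 0, 0]
    - [0, -0.04, 0, 0, 0, 0, 0]
    - [0, -0.02, 0, 0, 0, 0, 0]
    - [0, 0, 0, 0, 0, 0, 0]

```text
time_s: 19.8
eef_pos: [0.6047, 0.1647, 0.1646]
tcp_rot: [-1.571, -0.0, 0.186]
ft_force: [0.5, 0.3, -3.4]
width: 0.0294
```

```bash
python3 -c "
from h import *
delta([.6046,.1646,.182],.187)"
```

```text
t 19.8 pos [0.6047 0.1647 0.1646] rot [-1.571 -0.     0.186] F [ 0.5  0.3 -3.4] w 0.0294
 shift units (tool) [-0.003 -0.347 -0.002]  in target axes [-0.003 -0.347 -0.002]  turn units [ 0.    -0.004  0.002]
```

send_rows:
  series:
    - [0, -0.03, 0, 0, 0, 0, 0]
    - [0, -0.04, 0, 0, 0, 0, 0]
    - [0, -0.05, 0, 0, 0, 0, 0]
    - [0, -0.05, 0, 0, 0, 0, 0]
    - [0, -0.05, 0, 0, 0, 0, 0]
    - [0, -0.05, 0, 0, 0, 0, 0]
    - [0, -0.04, 0, 0, 0, 0, 0]
    - [0, -0.03, 0, 0, 0, 0, 0]
    - [0, -0.01, 0, 0, 0, 0, 0]
    - [0, 0, 0, 0, 0, 0, 0]

```text
time_s: 20.8
eef_pos: [0.6046, 0.1647, 0.182]
tcp_rot: [-1.571, -0.0, 0.187]
ft_force: [0.1, -0.1, -2.8]
width: 0.0298
```

```bash
python3 look.py 12 .2; python3 -c "
from h import *
delta([.6046,.1646,.182],.187)
crop(cv2.imread('pics/w12.png')[:,:,::-1],60,30,440,330,1.8,'pics/z12.png')
im=get_image('scene')['color']; crop(im,310,165,60,60,10,'pics/g12.png')"
```

```text
t 20.8 pos [0.6046 0.1647 0.182 ] rot [-1.571 -0.     0.187] F [ 0.1 -0.1 -2.8] w 0.0298
 shift units (tool) [-1.505 -0.361 -0.014]  in target axes [-1.505 -0.36  -0.013]  turn units [ 0.    -0.003  0.   ]
t 20.95 pos [0.6045 0.1647 0.1818] rot [-1.571  0.     0.187] F [-0.8  0.1 -2.8] w 0.0296
 shift units (tool) [ 0.001 -0.004 -0.003]  in target axes [ 0.001 -0.004 -0.003]  turn units [ 0.    -0.003 -0.002]
```

View pics/z12.png

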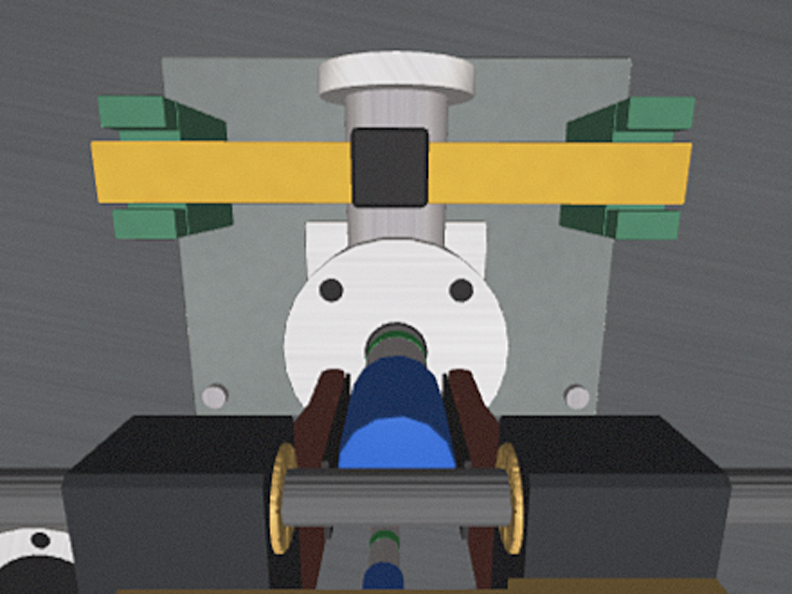

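View pics/g12.png

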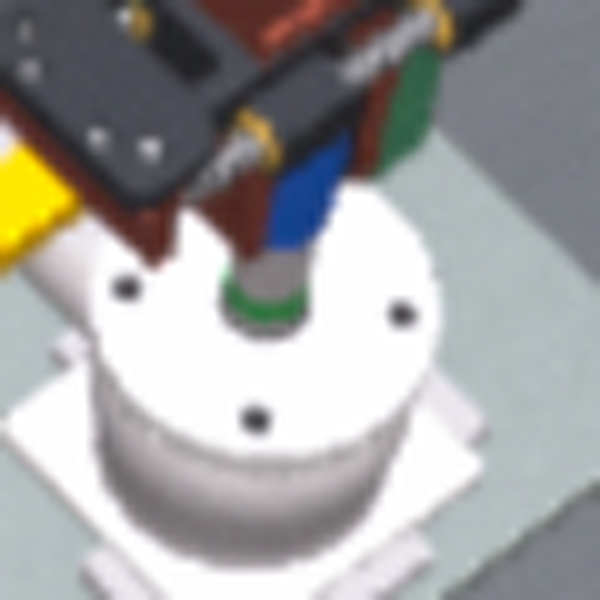

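View pics/scene12.png

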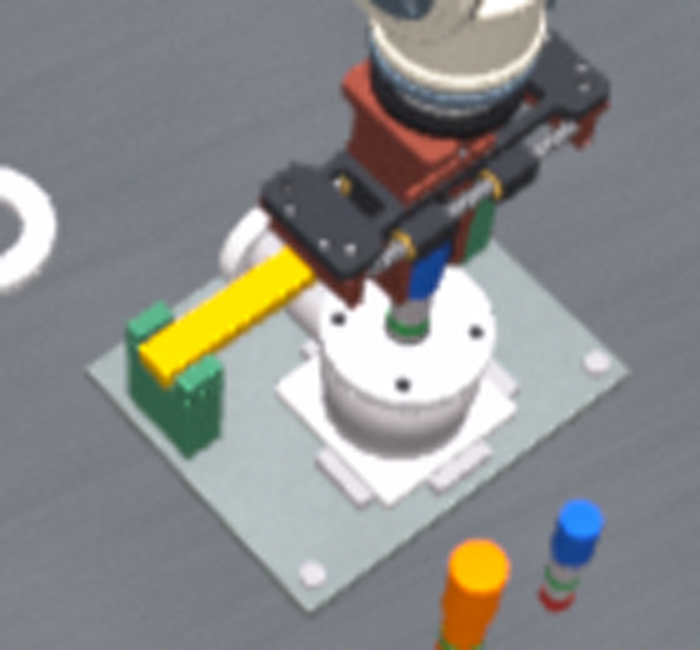

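The whole green band shows at (265,305) in the crop, with plain steel below it and no red. The bar is still in both slots and the arm is at rest, so I hand in.

```bash
python3 -c "
from h import *
print(hand_in()); delta([.6046,.1646,.182],.187)"
```

```text
the job is handed in; nothing more can be done
None
the job is handed in; nothing more can be done
```

The bar is in both slots and released, and I handed the job in while holding the gauge about 39 mm up. No verdict was reported, and the state can't be read after hand-in, so these are my last checks before it, at about 21 s:

- **Bar:** I gripped it by its block, lowered it until it touched the slot floors (about 16 N net push), eased off and let go. The force then read about 0 N, and the pictures show it still in both slots. In the last check before lowering it was within about 1–2 mm and 0.003 rad of the seat. I did not measure the offset again once it was down, though by eye it may sit 1–2 mm along y.
- **Gauge:** I took the blue-handled one in the bore, not the orange one or the smaller blue one. I gripped it at 8 N, raised that to 25 N and drew it up. It was held at 29.6 mm opening with the tool upright. The downward load was about 3 N (the gauge's weight) and the side force under 1 N, so it was not binding. The pictures show the whole green band with plain steel below it and no red.
- **Valve and other things:** The valve looked unmoved in the before and after pictures, and nothing else was touched.

The cameras differed by 1–2 mm on where the cradle is, which is inside the limits. No check failed.

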